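# Pack and lock a stacking lunch-box carrier

## Robot

A 7-joint arm with a two-finger parallel gripper is mounted at the origin on a cart in front of the work surface, level with it; the furniture and walls round the work are solid. World frame = base frame: x ahead of the robot, y to its left, z up, the work surface at z = 0. Lengths are in m, angles in rad, forces in N, time in s.
With the tool pointing down it reaches from about 0.4 to 0.85 m from the base axis. Payload 4.5 kg.
Tool frame: the origin (TCP) lies midway between the tips of the shut fingers; the grasp point (between the pads) lies 19 mm behind it; z points along the fingers, y is the line along which they close (so a half turn about z gives the same grasp; the last joint's range is limited). The gripper opens to 88 mm and grips with 3 to 60 N. Pads are 18 mm wide; open, the fingers measure 123 mm over their backs; the gripper's body (75 mm by 187 mm) begins 45 mm behind the grasp point.
Start: joints at [-1.145, 0.689, -0.195, 1.565, 0.157, 0.902, -0.215], TCP at [0.239, 0.578, 0.239] pointing down, gripper open.
Joint ranges: [-3.01, 3.01], [-0.46, 2.08], [-1.47, 1.51], [0.13, 2.56], [-1, 4.14], [0.04, 2.09], [-2.66, 2.66]. Speed limits (rad/s): [2.57, 2.57, 3.14, 3.14, 3.14, 3.14, 3.14].

## Interface

Orientations are given as a rotation vector (axis times angle).
In Python, from bench import env gives the robot as it stands. Calls block until the motion is done:
- env.move_to(position, orientation): joint-space move of the TCP to a pose.
- env.movel(position, attitude=None, vel=0.15): straight line of the TCP; attitude=None keeps the orientation; vel is the mean speed in m/s.
- env.movej(angles): joint-space move.
- env.grip(opening, grasp_force=None): opening from 0.0 (shut) to 1.0 (fully open); grasp_force is the grip in N (None keeps the last); returns when the fingers have stopped.
- env.wait(seconds).
- env.inverse_kinematics(position, orientation): joint angles nearest the present ones, or None.
- env.get_obs(): the state.
- env.grab_frame(name): name is "scene" or "top" or "wrist"; returns the picture (400x640x3 uint8, red, green, blue); there is no depth.
- env.calibration(name): a dict with "mtx" (3x3 intrinsics, pixels), "extrinsics" (4x4, takes a point from world to camera coordinates). Camera axes: x right, y down, z forward; pixel columns grow to the right and rows downward; lengths in m; the calibration is good to about 2 mm. The wrist camera is an equidistant fisheye: a pixel r from the principal point sees the ray r / f radians off the axis. A picture is of the moment at which its call begins: read the wrist's pose just before it. calibration takes no time and is no camera call; for the wrist camera it gives the pose at the moment of the call.
A pose or a line that the arm cannot do raises env.IKError and nothing moves.
- env.hand_in(): hands the job in; it is judged then, once.
The state is a dict: "time": time; "q": joint angles; "joint_velocities": joint speeds; "joint_torque": joint torques, N m; "eef_pos": TCP position; "tcp_rot": TCP orientation; "force": force on the tool from outside, world axes, zero at the start; "moment": the same for the moment, N m; "width": opening from 0.0 (shut) to 1.0 (fully open); "grip_force": force on a finger pad.
Only numpy, scipy, OpenCV 4.12 (cv2) and the standard library are available. Lean on these libraries where they do the work, as an engineer would, in place of code of your own. Each camera call takes 0.05 s, during which the arm holds its last target. There are 200 camera calls.

## Task

Pack the delivery order: stack the three closed lunch boxes on the foot plate of the lunch carrier, one at a time from the bottom up, the deepest first, then the middle one, the shallowest on top, each set down (not dropped) square with its foot fully home inside the rim below. Then swing the carrier's handle fully upright over the stack and let go. The handle may stand in the way at first; leave the carrier about where it stands and do not shift or knock over the salt jar, the tin or the timer that stand close by the boxes.

Things in the scene. Friction and masses are not known exactly. Their poses are not given: they have to be found in the camera images.
- deep_box: The deepest closed steel lunch box, 65 mm high in all, 148 (x) x 60 (y) mm, straight sides, 0.28 kg; end clips add 2 mm. Origin: centre of its underside. Foot below 138 x 50 mm, 6 mm high; on top a rim 5 mm high, inside 144 x 56 mm, round a sunk lid 60 mm above the origin: a box seated on it has its foot in the rim (3 mm play each side), origin 60 mm above this one's.
- middle_box: The middle closed steel lunch box, 53 mm high in all, 148 (x) x 60 (y) mm, straight sides, 0.23 kg; end clips add 2 mm. Origin: centre of its underside. Foot below 138 x 50 mm, 6 mm high; on top a rim 5 mm high, inside 144 x 56 mm, round a sunk lid 48 mm above the origin: a box seated on it has its foot in the rim (3 mm play each side), origin 48 mm above this one's.
- shallow_box: The shallowest closed steel lunch box, 41 mm high in all, 148 (x) x 60 (y) mm, straight sides, 0.18 kg; end clips add 2 mm. Origin: centre of its underside. Foot below 138 x 50 mm, 6 mm high; on top a rim 5 mm high, inside 144 x 56 mm, round a sunk lid 36 mm above the origin: a box seated on it has its foot in the rim (3 mm play each side), origin 36 mm above this one's.
- carrier: Steel lunch carrier, loose on the counter, 1.3 kg: foot plate 166 x 84 mm, 12 mm high, with a rim (5 mm high, inside 144 x 56 mm, outside 152 x 64 mm) that takes a box's foot; a lug and an arm of the handle at each end. Origin: centre of its underside; x along the boxes' length, the handle folds down towards +y.
- carrier_seat (a point): Centre of the foot plate inside its rim, where the lowest box's origin comes to lie (12 mm above the carrier's origin); axes as the carrier's.
- handle_pivot (a point): Middle of the handle's hinge line, 28 mm above the carrier's origin; the line runs along the carrier's x.
- handle_grip (a point): Centre of the handle's round wooden grip: 18 mm thick, 96 mm long along the carrier's x, 152 mm from the hinge line. The handle's two wire arms (6 mm) run down to the hinge at x = +-90 mm. Upright, the grip passes about 10 mm above the full stack's rim.
- handle (a joint): Angle of the handle: 0 upright over the stack (stop at -0.03), grows as it folds down towards the carrier's +y (up to 1.45). The hinge is stiff: it stays where it is left and takes about 2 to 3 N at the grip to turn.
- salt_jar: Bystander: round salt jar with a black cap, 40 mm across, 105 mm high; origin at the centre of its underside.
- milk_tin: Bystander: closed food tin, 75 mm across, 58 mm high; origin at the centre of its underside.
- timer: Bystander: lime kitchen timer on a wedge foot, 50 (x) x 72 (y) x 68 mm high; origin at the centre of its underside.

How it is judged:
On the way, in this order (a step that is already met when the one before it is completed fails the run):
1. the deepest box sits square in the rim of the carrier's foot plate (horizontal distance between deep_box and carrier_seat below 0.006 m and z of deep_box in the frame of carrier_seat between -0.003 and 0.003 m and angle between the x axis of deep_box and the x axis of carrier, either way round below 0.06 rad and angle between deep_box's own z axis and vertical below 0.05 rad), for 0.2 s.
2. the middle box sits square on the deepest (horizontal distance between middle_box and deep_box below 0.006 m and z of middle_box in the frame of deep_box between 0.057 and 0.063 m and angle between the x axis of middle_box and the x axis of deep_box, either way round below 0.06 rad and angle between middle_box's own z axis and vertical below 0.05 rad), for 0.2 s.
3. the shallowest box sits square on the middle one (horizontal distance between shallow_box and middle_box below 0.006 m and z of shallow_box in the frame of middle_box between 0.045 and 0.051 m and angle between the x axis of shallow_box and the x axis of middle_box, either way round below 0.06 rad and angle between shallow_box's own z axis and vertical below 0.05 rad), for 0.2 s.
At the end, for the whole second after the job is handed in: Boxes stacked on the carrier deepest, middle, shallowest: each upright (0.05 rad), square (0.06 rad), within 6 mm of the centre below, foot fully down in the rim (3 mm); handle within 0.12 rad of upright; all at rest; carrier upright within 50 mm of its start (all of step 1 and all of step 2 and all of step 3 and value of joint handle below 0.12 rad and angle between carrier's own z axis and vertical below 0.05 rad and distance of carrier from where it was at the start of the episode below 0.05 m and linear speed of each of deep_box, middle_box, shallow_box below 0.02 m/s); the robot touches nothing.
It fails at once if the salt jar is shifted by more than 30 mm or tipped (distance of salt_jar from where it was at the start of the episode above 0.03 m or angle between salt_jar's own z axis and vertical above 0.35 rad).
It fails at once if the tin is shifted by more than 30 mm or tipped (distance of milk_tin from where it was at the start of the episode above 0.03 m or angle between milk_tin's own z axis and vertical above 0.35 rad).
It fails at once if the timer is shifted by more than 30 mm or tipped (distance of timer from where it was at the start of the episode above 0.03 m or angle between timer's own z axis and vertical above 0.35 rad).
It fails at once if a box is dropped (over 0.45 m/s with no finger on it: a free fall of about 10 mm) ((linear speed of deep_box above 0.45 m/s and contact force between the fingers and deep_box below 0.05 N) or (linear speed of middle_box above 0.45 m/s and contact force between the fingers and middle_box below 0.05 N) or (linear speed of shallow_box above 0.45 m/s and contact force between the fingers and shallow_box below 0.05 N)).
It also fails if it takes over 70 s, if anything falls off the work surface, if the arm or the gripper's body presses on something with over 40 N, if the wrist force passes 120 N, or if a joint passes its speed limit or range.

## Working session

There is one attempt and no reset: what is moved stays moved. The work goes in short steps, each a Python script; the robot and the scene stay as the last script left them, time stands still between calls to the robot, and variables do not carry over. Pictures are saved under pics/ and viewed, at most 10 in all, crops included, and the job is handed in when it is done.

```bash
ls; mkdir -p pics
python3 - <<'E'
from bench import env
import cv2
for n in("scene","top"):
    cv2.imwrite(f"pics/{n}0.png",env.grab_frame(n)[:,:,::-1])
    c=env.calibration(n);print(n,c["mtx"],c["extrinsics"])
o=env.get_obs();print(o)
E
```

```text
pics
scene [[384.05678512   0.         321.52231756]
 [  0.         384.05678512 205.04086362]
 [  0.           0.           1.        ]] [[ 0.63136132 -0.77547967 -0.00376419 -0.46036033]
 [-0.5510294  -0.44519782 -0.7058084   0.31853088]
 [ 0.54566425  0.44769431 -0.70839278  0.81892303]
 [ 0.          0.          0.          1.        ]]
top [[499.65843901   0.         329.78480793]
 [  0.         499.65843901 193.42490918]
 [  0.           0.           1.        ]] [[-0.00356552 -0.9999815  -0.00492894 -0.11272239]
 [-0.99686443  0.00394395 -0.07903007  0.57047431]
 [ 0.07904805  0.0046317  -0.99686005  1.44541893]
 [ 0.          0.          0.          1.        ]]
{'time': 0.1, 'q': array([-1.14520465,  0.68992334, -0.19451939,  1.56619939,  0.15731345,
        0.90249388, -0.21511393]), 'joint_velocities': array([ 0.00172874, -0.00180414,  0.00010403, -0.00483242,  0.00063009,
       -0.00076342, -0.00089296]), 'joint_torque': array([-3.00734740e-03, -5.28501284e+01, -1.27122704e+00, -1.53838867e+01,
       -5.25460986e-02,  1.99093272e-03,  3.42380963e-05]), 'eef_pos': array([0.23848635, 0.57711766, 0.23798655]), 'tcp_rot': array([-6.11357882e-01, -3.08133419e+00,  2.54516438e-03]), 'force': array([ 0.33875581, -0.5647708 , -0.17647713]), 'moment': array([-0.01513444,  0.03027975,  0.0217898 ]), 'grip_force': 0.0, 'width': 1.0011078270457157}
```

View pics/scene0.png

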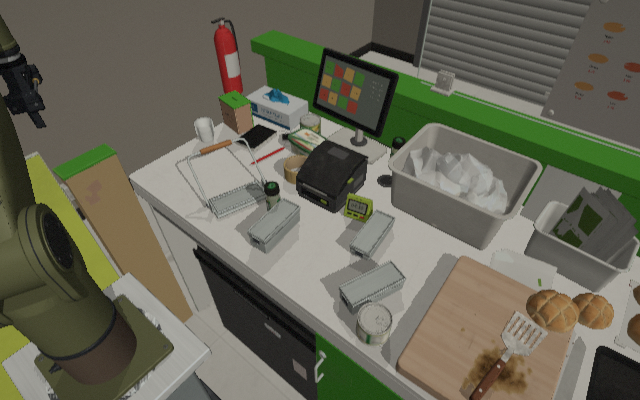

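View pics/top0.png

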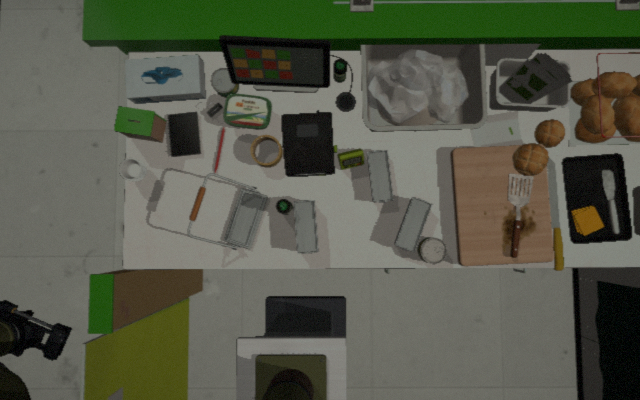

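The boxes are at top pixels ~(305,226), (380,176) and (412,223). The carrier is at ~(245,220), with its handle folded left and the grip at (198,204). The jar, timer and tin are at (284,206), (351,158) and (432,250). I'll zoom in next.

Run:
```python
import cv2
t=cv2.imread("pics/top0.png");s=cv2.imread("pics/scene0.png")
cv2.imwrite("pics/topc.png",cv2.resize(t[135:275,210:460],None,fx=3.2,fy=3.2,interpolation=cv2.INTER_CUBIC))
cv2.imwrite("pics/scenec.png",cv2.resize(s[125:350,165:415],None,fx=2.65,fy=2.65,interpolation=cv2.INTER_CUBIC))
```

```text
(no output)
```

View pics/topc.png

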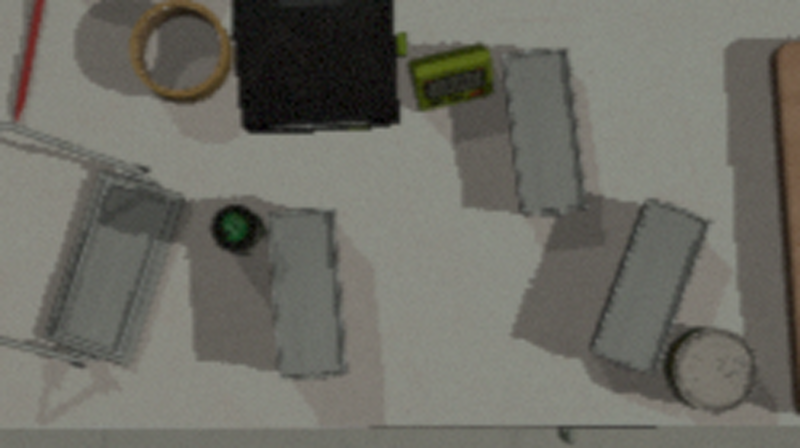

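View pics/scenec.png

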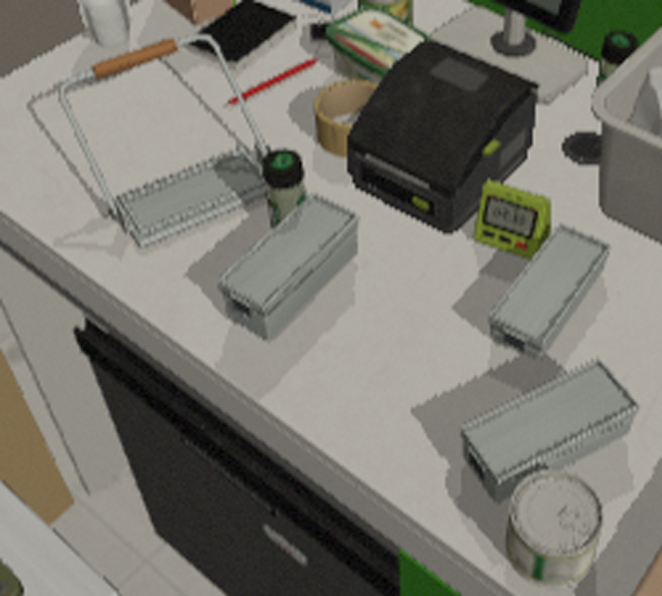

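```bash
cat > h.py <<'E'
import numpy as np,cv2
from scipy.spatial.transform import Rotation as R
from bench import env
C={n:env.calibration(n) for n in("scene","top")}
def P(n): return C[n]["mtx"]@C[n]["extrinsics"][:3]
def tri(s,t):
    X=cv2.triangulatePoints(P("scene"),P("top"),np.array(s,float).reshape(2,1),np.array(t,float).reshape(2,1))[:,0]
    return X[:3]/X[3]
def plane(n,uv,z):
    c=C[n];E=c["extrinsics"];d=E[:3,:3].T@np.linalg.inv(c["mtx"])@np.array([*uv,1.]);o=-E[:3,:3].T@E[:3,3]
    return o+d*(z-o[2])/d[2]
tc=lambda p:np.array(p)/3.2+[210,135]
sc=lambda p:np.array(p)/2.65+[165,125]
E
python3 - <<'E'
from h import *
np.set_printoptions(precision=4,suppress=True)
B={"A":([(272,210),(333,210),(345,374),(280,376)],[(310,197),(357,215),(267,308),(222,283)]),
"B":([(503,53),(567,50),(583,211),(520,214)],[(563,228),(608,245),(538,345),(491,318)]),
"C":([(648,200),(706,222),(655,371),(592,350)],[(598,362),(637,408),(498,482),(463,432)])}
for k,(t,s) in B.items():
    X=np.array([tri(sc(a),tc(b)) for a,b in zip(s,t)]);c=X.mean(0);d=X[0]+X[1]-X[2]-X[3];w=X[0]+X[3]-X[1]-X[2]
    print(k,X[:,2],c,"yaw",np.arctan2(d[1],d[0]),"len",np.linalg.norm(d)/2,np.linalg.norm(w)/2)
print("grip",tri((216,146.5),(198,204)),tri(sc((97,70)),(193.5,220)),tri(sc((174,45)),(203,188.5)))
for p in [(100,172),(187,195),(130,365),(38,340)]: print("plate",plane("top",tc(p),.012))
print("jar",plane("top",tc((236,229)),.105),tri(sc((284,163)),tc((236,229))))
print("tin",plane("top",tc((712,370)),.058)); 
for p in [(412,62),(490,45),(495,95),(420,110)]: print("timer",plane("top",tc(p),.05))
E
```

```text
A [0.0574 0.0646 0.0602 0.0558] [ 0.4737 -0.0475  0.0595] yaw 0.07284560715578135 len 0.1449583181822185 0.058095247808337414
B [0.0286 0.0408 0.0338 0.0316] [ 0.6199 -0.262   0.0337] yaw 0.09304577379192974 len 0.1481515725565775 0.05673245643944785
C [0.0463 0.0442 0.045  0.0423] [ 0.4789 -0.3553  0.0444] yaw -0.36231582715361377 len 0.1438850173885359 0.05709399932303974
grip [0.5351 0.2444 0.1238] [0.4914 0.2552 0.1264] [0.5784 0.2316 0.1214]
plate [0.5858 0.1475 0.012 ]
plate [0.5641 0.0667 0.012 ]
plate [0.408  0.1181 0.012 ]
plate [0.4311 0.2028 0.012 ]
jar [0.5275 0.0123 0.105 ] [0.5287 0.0116 0.102 ]
tin [ 0.4033 -0.4059  0.058 ]
timer [ 0.6813 -0.1414  0.05  ]
timer [ 0.6966 -0.2122  0.05  ]
timer [ 0.6509 -0.2163  0.05  ]
timer [ 0.6375 -0.1484  0.05  ]
```

```bash
cat >> h.py <<'E'
def down(yaw): return (R.from_euler('z',yaw)*R.from_euler('x',np.pi)).as_rotvec()
def best(pos,yaw):
    "of the two equivalent half turns, the yaw with the wrist joint farthest inside its range"
    c=[]
    for y in(yaw,yaw+np.pi):
        q=env.inverse_kinematics(pos,down(y))
        if q is not None: c.append((max(abs(q[6]),0)+.3*np.abs(q-env.get_obs()["q"]).max(),y,q))
    return min(c,key=lambda k:k[0])
def wray(c,uv):
    m=c["mtx"];u=(np.array(uv,float).reshape(-1,2)-m[:2,2])/m[0,0]
    r=np.linalg.norm(u,axis=1,keepdims=True)+1e-9
    d=np.hstack([u/r*np.sin(r),np.cos(r)]);E=c["extrinsics"]
    return -E[:3,:3].T@E[:3,3],d@E[:3,:3]
def wplane(c,uv,z):
    o,d=wray(c,uv);return o+d*((z-o[2])/d[:,2])[:,None]
E
python3 - <<'E'
from h import *
import pickle
np.set_printoptions(precision=3,suppress=True)
S={}
for n,p,yaw in [("K",(.497,.17,.33),-.3),("A",(.46,-.05,.29),.08),("C",(.485,-.35,.27),-.36),("B",(.60,-.26,.27),.09)]:
    s,y,q=best(p,yaw);env.move_to(p,down(y));env.wait(.3)
    c=env.calibration("wrist");im=env.grab_frame("wrist");S[n]=(c,im)
    cv2.imwrite(f"pics/w{n}.png",im[:,:,::-1]);print(n,y,q,env.get_obs()["eef_pos"],env.get_obs()["time"])
print(c)
pickle.dump(S,open("S.pkl","wb"))
M=np.vstack([np.hstack([S[a][1],S[b][1]]) for a,b in("KA","CB")])
cv2.imwrite("pics/m1.png",cv2.resize(M,(800,500),interpolation=cv2.INTER_AREA)[:,:,::-1])
E
```

```text
K 2.8415926535897933 [-0.265  0.451 -0.235  1.736  0.124  0.969  0.723] [0.497 0.17  0.33 ] 2.2333
A 3.221592653589793 [ 0.227  0.416 -0.318  1.962  0.179  0.79   1.459] [ 0.46  -0.049  0.29 ] 3.4917
C -0.36 [-0.015  0.971  1.303  1.648 -0.97   1.306 -0.464] [ 0.485 -0.35   0.27 ] 5.525
B 0.09 [-0.155  0.99   1.213  1.467 -0.937  1.334 -0.355] [ 0.599 -0.261  0.27 ] 6.5083
{'mtx': array([[309.707,   0.   , 319.397],
       [  0.   , 309.707, 198.552],
       [  0.   ,   0.   ,   1.   ]]), 'extrinsics': array([[ 0.088, -0.996,  0.   , -0.311],
       [-0.952, -0.084,  0.294,  0.498],
       [-0.293, -0.026, -0.956,  0.59 ],
       [ 0.   ,  0.   ,  0.   ,  1.   ]])}
```

View pics/m1.png

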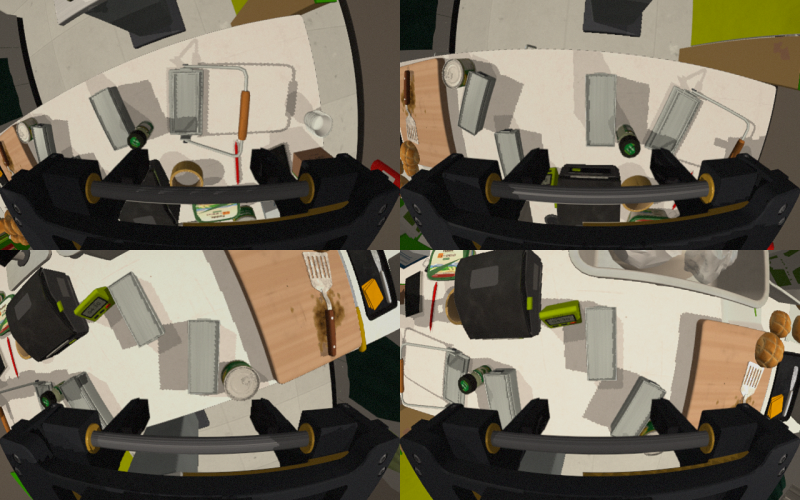

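Wrist views (each quarter, montage pixels): carrier (185,100), grip (243,115), deep box (600,110), middle box (203,355) with the tin at (240,378), shallow box (600,342) with the timer at (560,315). Next I'll rectify each to its top plane and fit the box tops.

```bash
cat >> h.py <<'E'
def ortho(c,im,cen,z,half=(.11,.11),s=1800):
    "top-down metric resampling of a wrist picture on the plane z; columns -> -y, rows -> -x"
    n=[int(2*h*s) for h in half];r,cc=np.mgrid[:n[0],:n[1]]
    X=np.stack([cen[0]+half[0]-r/s,cen[1]+half[1]-cc/s,np.full(r.shape,z)],-1).reshape(-1,3)
    E=c["extrinsics"];p=X@E[:3,:3].T+E[:3,3];h=np.linalg.norm(p[:,:2],axis=1);k=np.arctan2(h,p[:,2])/h*c["mtx"][0,0]
    uv=(p[:,:2]*k[:,None]+c["mtx"][:2,2]).astype(np.float32).reshape(*r.shape,2)
    return cv2.remap(im,uv[...,0],uv[...,1],cv2.INTER_CUBIC)
def topfit(o,cen,half=(.11,.11),s=1800):
    "gray-steel box top: biggest blob with little warmth, as a rotated rectangle"
    f=cv2.GaussianBlur(o,(0,0),1.5).astype(int);m=((f[...,0]-f[...,2]<2)&(f[...,1]>95)).astype(np.uint8)
    m=cv2.morphologyEx(m,cv2.MORPH_OPEN,np.ones((9,9)));m=cv2.morphologyEx(m,cv2.MORPH_CLOSE,np.ones((9,9)))
    n,l,st,ce=cv2.connectedComponentsWithStats(m)
    b=1+np.argmax([st[i,4] if np.hypot(*(ce[i]-np.array(o.shape[1::-1])/2))<70 else 0 for i in range(1,n)])
    k=max(cv2.findContours((l==b).astype(np.uint8),cv2.RETR_EXTERNAL,cv2.CHAIN_APPROX_NONE)[0],key=cv2.contourArea)
    r=cv2.minAreaRect(k);q=cv2.boxPoints(r);w=np.c_[cen[0]+half[0]-q[:,1]/s,cen[1]+half[1]-q[:,0]/s]
    e=w[1]-w[0],w[2]-w[1];L=max(e,key=np.linalg.norm);yaw=np.arctan2(L[1],L[0]);yaw=(yaw+np.pi/2)%np.pi-np.pi/2
    return w.mean(0),yaw,sorted(map(np.linalg.norm,e)),q
E
python3 - <<'E'
from h import *
import pickle
S=pickle.load(open("S.pkl","rb"));T=[]
for n,cen,z in [("K",(.497,.134),.017),("A",(.474,-.047),.065),("C",(.479,-.355),.053),("B",(.62,-.262),.041)]:
    c,im=S[n];o=ortho(c,im,cen,z).copy()
    x=cv2.GaussianBlur(o,(0,0),2);print(n,"mid",x[198,198],"bg",x[350,350],x[20,380])
    try:
        w,y,e,q=topfit(o,cen);print(n,w,y,e);cv2.polylines(o,[q.astype(int)],True,(255,0,0),1)
    except Exception as ex: print(n,ex)
    T.append(cv2.resize(o,(300,300)) if 0 else o[48:348])
M=np.vstack([np.hstack(T[:2]),np.hstack(T[2:])]);print(M.shape)
cv2.imwrite("pics/m2.png",M[:,:,::-1])
E
```

```text
K mid [158 157 142] bg [164 153 140] [214 205 187]
K attempt to get argmax of an empty sequence
A mid [157 155 141] bg [214 200 181] [213 204 184]
A [0.539      0.02411111] -1.5707964 [np.float32(0.0044444203), np.float32(0.005555555)]
C mid [161 161 145] bg [145 135 120] [155 145 132]
C attempt to get argmax of an empty sequence
B mid [171 170 154] bg [83 82 75] [226 220 202]
B attempt to get argmax of an empty sequence
(600, 792, 3)
```

View pics/m2.png

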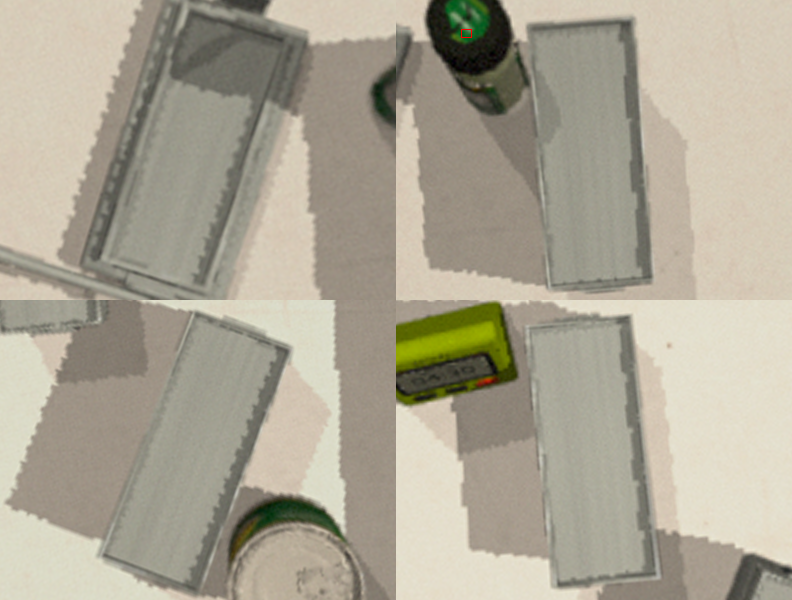

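Corner readings from the rectified view give A (deep) centre (0.472,-0.045), yaw 0.072; C (middle) (0.478,-0.355), yaw -0.354; B (shallow) (0.619,-0.261), yaw 0.103. The carrier ran out of the frame. I'll fold the handle down first, then measure the carrier properly.

```bash
cat >> h.py <<'E'
def arc(K,yaw,th,dz):
    "TCP for the handle angle th, dz below the grip centre"
    return np.array([K[0]-np.sin(yaw)*.152*np.sin(th),K[1]+np.cos(yaw)*.152*np.sin(th),.028+.152*np.cos(th)-dz])
def st(m=""):
    o=env.get_obs();print(m,"t%.1f"%o["time"],o["eef_pos"].round(4),"F",o["force"].round(1),"w%.3f g%.1f"%(o["width"],o["grip_force"]))
E
python3 - <<'E'
from h import *
import pickle
K=(.497,.134);yaw=-.32
p=arc(K,yaw,.86,.013);a=p+[0,0,.12]
s,y,q=best(a,yaw);print(y,q.round(2))
env.move_to(a,down(y));env.movel(p,vel=.2);st("at")
env.grip(0.,15);st("grip")
for th in np.arange(.98,1.40,.1): env.movel(arc(K,yaw,th,.013),vel=.12)
st("low");env.grip(1.);env.movel(env.get_obs()["eef_pos"]+[0,0,.22],vel=.3)
p=(.487,.15,.33);env.move_to(p,down(yaw+np.pi));env.wait(.3)
c=env.calibration("wrist");im=env.grab_frame("wrist");pickle.dump((c,im),open("K.pkl","wb"))
o=ortho(c,im,(.497,.174),.017,(.11,.15),2600);print(o.shape);cv2.imwrite("pics/k1.png",o[:,:,::-1]);st()
E
```

```text
2.8215926535897933 [-0.88  0.74  0.68  1.72 -0.57  0.9   1.3 ]
at t9.1 [0.5342 0.2429 0.1149] F [-0.   0.2  0.2] w0.999 g0.0
grip t10.2 [0.5344 0.2469 0.1148] F [1.9 5.9 2.3] w0.195 g15.0
low t11.6 [0.544  0.2759 0.0432] F [ 2.4  3.8 -1.3] w0.195 g15.0
(572, 780, 3)
 t14.6 [0.4871 0.1507 0.3294] F [-0.   1.  -1.1] w0.996 g0.0
```

View pics/k1.png

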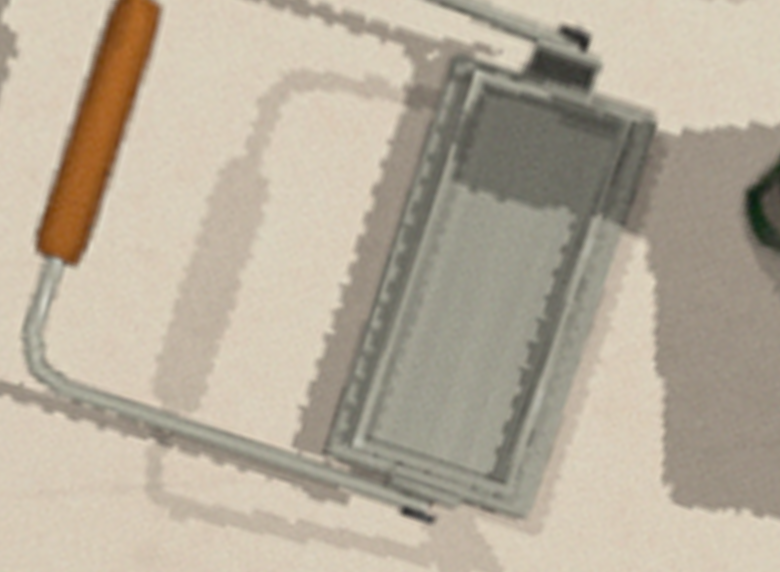

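Handle is folded down (grip at px (100,130)). The plate corners read (458,58), (655,120), (525,515), (330,455). I'll check this with one zoomed, carrier-aligned overlay.

Run:
```python
from h import *
import pickle
c,im=pickle.load(open("K.pkl","rb"))
def proj(X):
    E=c["extrinsics"];p=X@E[:3,:3].T+E[:3,3];h=np.linalg.norm(p[:,:2],axis=1);k=np.arctan2(h,p[:,2])/h*c["mtx"][0,0]
    return p[:,:2]*k[:,None]+c["mtx"][:2,2]
q=np.array([(458,58),(655,120),(525,515),(330,455)],float)
X=np.c_[.497+.11-q[:,1]/2600,.174+.15-q[:,0]/2600,np.full(4,.017)]
P=wplane(c,proj(X),.012);d=P[0]+P[1]-P[2]-P[3];yaw=np.arctan2(d[1],d[0]);cen=P.mean(0)
print(cen,yaw,np.linalg.norm(d)/2,np.linalg.norm(P[0]+P[3]-P[1]-P[2])/2)
s=4200;n=(int(.11*s),int(.185*s));r,cc=np.mgrid[:n[0],:n[1]]   # cols: +x carrier, rows: -y
f=lambda x,y,z:np.stack([cen[0]+x*np.cos(yaw)-y*np.sin(yaw),cen[1]+x*np.sin(yaw)+y*np.cos(yaw),0*x+z],-1)
uv=proj(f(cc/s-.0925,.055-r/s,.017).reshape(-1,3)).astype(np.float32).reshape(*n,2)
o=cv2.remap(im,uv[...,0],uv[...,1],cv2.INTER_CUBIC)[:,:,::-1].copy()
for a,b,col in[(.144,.056,(0,0,255)),(.152,.064,(0,200,0))]:
    cv2.rectangle(o,(int((.0925-a/2)*s),int((.055-b/2)*s)),(int((.0925+a/2)*s),int((.055+b/2)*s)),col,1)
cv2.imwrite("pics/k2.png",o);print(o.shape)
```

```text
[0.49751421 0.1343177  0.012     ] -0.31491694778014645 0.16192874907750543 0.07981046691491857
(462, 777, 3)
```

View pics/k2.png

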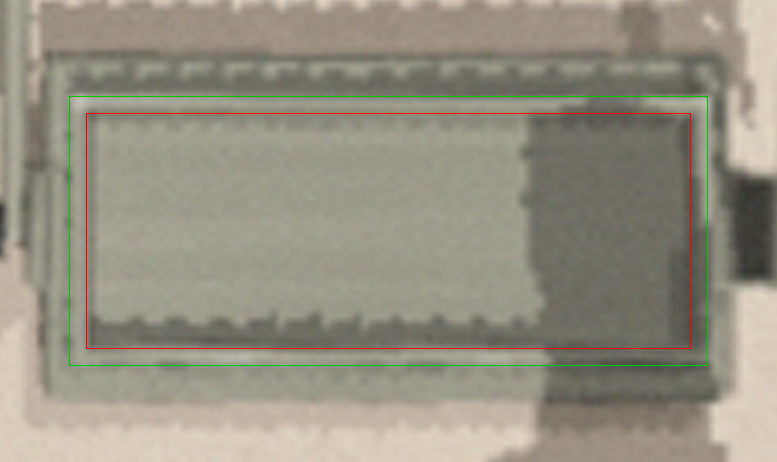

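The overlay fits the rim within a pixel, so the seat is at (0.4975,0.1343), yaw -0.315. Now the deep box, gripped 12 mm towards its near end so the jar stays clear.

```bash
cat >> h.py <<'E'
K=np.array([.4975,.1343]);KY=-.315
def at(c,yaw,off): return np.array([c[0]+off*np.cos(yaw),c[1]+off*np.sin(yaw)])
def pick(c,yaw,off,tip,up,force=40):
    p=at(c,yaw,off);s,y,q=best([*p,up],yaw);flip=y-yaw;print("q",q.round(2),"flip",flip)
    env.grip(1.);env.move_to([*p,up],down(y));env.movel([*p,tip],vel=.2);st("down")
    env.grip(0.,force);st("grip");env.movel([*p,tip+.02],vel=.06);env.movel([*p,up],vel=.2);st("lifted");return flip
def place(c,yaw,off,z,tip,flip,up=.3):
    "carry over c and set down; z = seat height, tip = TCP above the box's underside"
    p=at(c,yaw,off);r=down(yaw+flip);env.move_to([*p,up],r);env.movel([*p,z+tip+.015],vel=.2);env.wait(.2)
    f0=env.get_obs()["force"][2];st("above")
    for k in np.arange(.012,-.0031,-.001):
        env.movel([*p,z+tip+k],vel=.03);f=env.get_obs()["force"]
        if f[2]-f0>5: break
    print("contact at",k,(f[2]-f0).round(1));st();return k
def leave(up=.3):
    env.grip(1.);p=env.get_obs()["eef_pos"];env.movel([p[0],p[1],up],vel=.25);st("left")
E
python3 - <<'E'
from h import *
f=pick((.4723,-.0448),.072,-.012,.036,.25)
place(K,KY,-.012,.012,.036,f)
E
```

```text
q [-0.66  0.84  1.3   2.06 -0.96  1.06 -0.37] flip 0.0
down t17.5 [ 0.4608 -0.0457  0.0365] F [ 0.2 -0.5  1.2] w1.003 g0.0
grip t18.1 [ 0.4606 -0.0462  0.0363] F [ 0.5 -1.6  5.2] w0.676 g40.0
lifted t19.7 [ 0.4595 -0.0453  0.249 ] F [ 0.3  0.4 -3.3] w0.676 g40.0
above t22.0 [0.4864 0.1382 0.0635] F [-0.4  0.5 -2.5] w0.679 g40.0
contact at -1.0408340855860843e-17 5.1
 t25.2 [0.4862 0.138  0.0483] F [-1.2  0.8  2.6] w0.674 g40.0
```

Contact came exactly at the seated height. I'll release and check.

```bash
cat >> h.py <<'E'
def look(name,z,cen=K,yaw=KY,s=4000,tz=.36):
    "carrier-aligned rectified wrist picture on plane z with the nominal box outline"
    g=env.get_obs();env.wait(.3)
    c=env.calibration("wrist");im=env.grab_frame("wrist");n=(int(.11*s),int(.185*s));r,cc=np.mgrid[:n[0],:n[1]]
    x,y=cc/s-.0925,.055-r/s;X=np.stack([cen[0]+x*np.cos(yaw)-y*np.sin(yaw),cen[1]+x*np.sin(yaw)+y*np.cos(yaw),0*x+z],-1).reshape(-1,3)
    E=c["extrinsics"];p=X@E[:3,:3].T+E[:3,3];h=np.linalg.norm(p[:,:2],axis=1);k=np.arctan2(h,p[:,2])/h*c["mtx"][0,0]
    uv=(p[:,:2]*k[:,None]+c["mtx"][:2,2]).astype(np.float32).reshape(*n,2)
    o=cv2.remap(im,uv[...,0],uv[...,1],cv2.INTER_CUBIC)[:,:,::-1].copy()
    cv2.rectangle(o,(int((.0925-.074)*s),int(.025*s)),(int((.0925+.074)*s),int(.085*s)),(0,0,255),1)
    cv2.imwrite(f"pics/{name}.png",o);return c,im
E
python3 - <<'E'
from h import *
leave(.36)
p=at(K,KY,-.02);env.movel([*p,.38],vel=.2);look("d1",.077);st()
E
```

```text
left t27.2 [0.4853 0.138  0.3589] F [-0.2  0.9  0.1] w1.002 g0.0
 t27.9 [0.4784 0.1404 0.3796] F [-0.2  0.3 -0.6] w1.002 g0.0
```

View pics/d1.png

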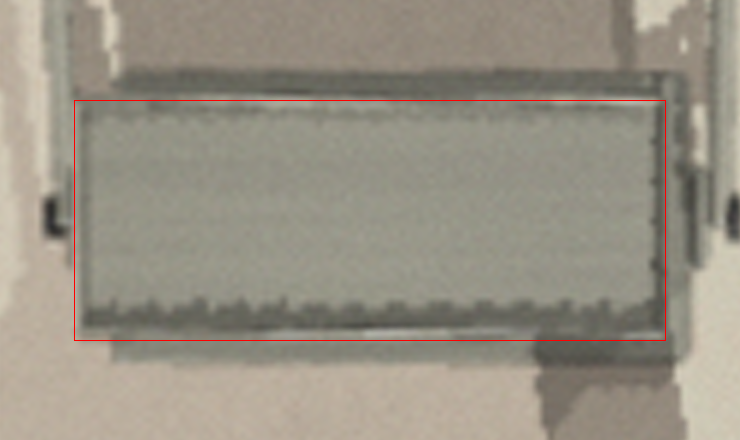

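The deep box matches the nominal outline within about 1 mm. Next is the middle box, then the shallow one, stopping if contact comes early.

Run:
```python
from h import *
for c,yaw,off,tip,z in [((.4778,-.3546),-.354,.012,.026,.072),((.6190,-.2612),.103,-.015,.017,.120)]:
    f=pick(c,yaw,off,tip,.27)
    k=place(K,KY,off,z,tip,f,.33)
    if not -.0025<k<.0025: print("CHECK");break
    leave(.36)
```

```text
q [ 0.17  0.73  0.73  1.61 -0.55  1.01 -0.85] flip 0.0
down t31.3 [ 0.4896 -0.3594  0.027 ] F [-0.4 -0.1 -0.4] w1.002 g0.0
grip t31.8 [ 0.4892 -0.3588  0.0263] F [ 0.1 -0.   1.7] w0.674 g39.9
lifted t33.6 [ 0.4886 -0.358   0.2689] F [ 0.   0.5 -1.9] w0.678 g39.9
above t36.8 [0.5094 0.1308 0.1138] F [-0.3  0.7 -1.9] w0.676 g39.9
contact at -1.0408340855860843e-17 5.0
 t40.0 [0.509  0.1306 0.0982] F [-1.2  0.1  3.1] w0.673 g39.9
left t41.8 [0.5081 0.1307 0.3589] F [-0.4  0.  -0.7] w0.995 g0.0
q [ 0.03  0.78  0.63  1.44 -0.49  1.08 -0.71] flip 0.0
down t45.0 [ 0.6049 -0.2633  0.0183] F [ 0.6 -0.3 -0.4] w0.997 g0.0
grip t45.5 [ 0.6043 -0.263   0.0174] F [ 0.4 -0.8  3. ] w0.674 g40.0
lifted t47.3 [ 0.6035 -0.2622  0.2688] F [-0.4 -0.4 -1.6] w0.676 g40.0
above t50.1 [0.4838 0.1391 0.1528] F [ 0.1  0.5 -1.7] w0.675 g40.0
contact at -1.0408340855860843e-17 5.3
 t53.4 [0.4834 0.1389 0.1373] F [-1.3  0.8  3.7] w0.678 g40.0
left t55.0 [0.4823 0.1391 0.3589] F [-0.  -0.6 -0.3] w1.004 g0.0
```

All three boxes made contact at the nominal seated height. Now I'll raise the handle, gripping near the fingertips so they clear the stack.

Run:
```python
from h import *
d=.007;p=arc(K,KY,1.38,d)
env.move_to([p[0],p[1],.2],down(KY));env.movel(p,vel=.25);env.grip(0.,18);st("grip")
for th in (1.15,.92,.7,.48,.26,.08,-.02):
    env.movel(arc(K,KY,th,d),vel=.16)
    if th in(.92,.48): st(th)
st("top");env.grip(.6);q=env.get_obs()["eef_pos"];env.movel(q+[0,0,.06],vel=.15);st("up")
cv2.imwrite("pics/fin.png",np.vstack([cv2.resize(env.grab_frame("scene")[100:250,150:350],(640,480)),])[:,:,::-1]);st()
```

```text
grip t57.7 [0.5437 0.2761 0.0497] F [ 0.5 -0.4  0.1] w0.199 g18.0
0.92 t58.5 [0.5356 0.2513 0.1136] F [-0.3  5.9  4.2] w0.198 g18.0
0.48 t59.2 [0.5218 0.2071 0.1585] F [-1.9 12.9 20.8] w0.192 g18.0
top t60.1 [0.497  0.1297 0.1741] F [-4.1 -0.8 17.7] w0.195 g18.0
up t61.3 [0.4962 0.1316 0.2325] F [-0.   0.6 -0.5] w0.593 g0.0
 t61.4 [0.4958 0.1316 0.2321] F [-0.   0.1 -0.4] w0.597 g0.0
```

View pics/fin.png

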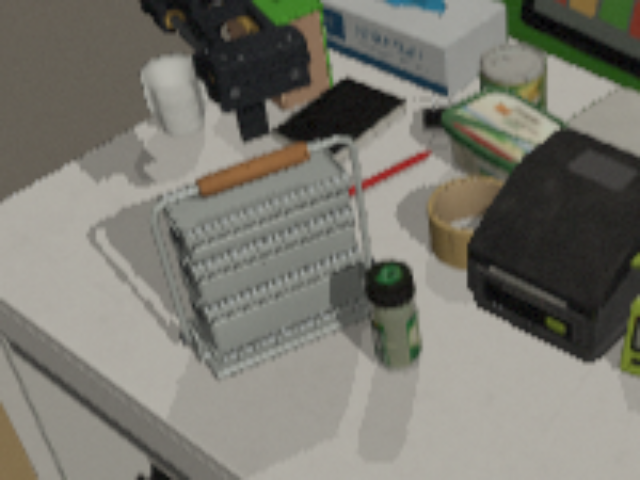

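The stack stands square, with the grip at about (253,170) in the crop and the jar untouched. One free pixel check of the handle angle remains, then I'll hand in.

Run:
```python
from h import *
X=plane("scene",(150+253/3.2,100+170/3.2),.18)
d=X[:2]-K;y=-np.sin(KY)*d[0]+np.cos(KY)*d[1]
print(X,"off along handle y",y)
if abs(y)<.012: print(env.hand_in())
```

```text
[0.49598406 0.12538114 0.18      ] off along handle y -0.00894968512527572
the job is handed in; nothing more can be done
None
```

The three lunch boxes are stacked on the carrier, deepest at the bottom and shallowest on top; the handle is upright and released, and the job was handed in at about 61 s of the 70 s, though I have not seen the judge's verdict.

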